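# Open the touch-latch cupboard for the screw jar

### The job

Get at the screws in the little cupboard with the blue door, which has no handle: press the door in (a brass dot marks where) until its push-to-open catch lets go and it springs ajar, then push it wide open, about square to the cupboard front, and leave it standing so. Only press and push with the fingers: do not pinch the door, keep the green cupboard shut, and leave the jar, wax tin, tape measure and screw box where they are.

Things in the scene. Friction and masses are not known exactly. Their poses are not given: they have to be found in the camera images.
- blue_cupboard: Plywood cupboard, 120 deep (x), 170 wide (y), 170 high, screwed down. Origin: centre of its underside; own -x points out of its front to the robot, +y to the left. Back of the shut door at own x = -0.067, outer face at -0.083; hinged at the left edge. Blue door; holds the screw jar. The two cupboards may stand either way round.
- blue_door (a joint): Blue door's angle, rad: 0 shut, negative pressed in (stop -0.04), positive opening to the robot (stop 1.6). Pressed in about 0.03 (4 mm, 2 to 5 N at the dot) the catch lets go for good; as the finger draws back a sprung pin pushes the door to about 0.6 within 2 s. From there it swings with slight friction (under 1 N at the edge) and stays where left.
- blue_press (a point): Brass dot, 18 across, on the outer face of the blue door, 30 in from its free (right) edge, 140 above the bench (30 below the cupboard's top): press here, along the cupboard's +x. Moves with the door.
- blue_hinge (a point): Upper end of the blue door's vertical hinge axis, in the plane of the door's back at its left edge, 167 above the bench, level with the door's top. The door is 170 wide, 162 high, 16 thick.
- blue_edge (a point): Top corner of the blue door at its free edge, in the plane of its back, 170 from the hinge axis; moves with the door. When it is ajar, fingers reach behind it from above, in front of the cupboard. The upper 60 mm of its back is bare; lower it carries a steel hook 24 long.
- blue_face: Painted blue outer half of the blue door, a panel 8 thick, 170 wide, 162 high; origin at its centre, own -x is outwards.
- blue_lining: Plywood inner half (back) of the blue door, a panel 8 thick, 170 wide, 162 high; origin at its centre, own +x is towards the cupboard.
- green_cupboard: Plywood cupboard, 120 deep (x), 170 wide (y), 170 high, screwed down. Origin: centre of its underside; own -x points out of its front to the robot, +y to the left. Back of the shut door at own x = -0.067, outer face at -0.083; hinged at the left edge. Green door with the same catch and brass dot; leave it shut.
- green_door (a joint): Angle of the green door, rad: 0 shut, positive opening.
- screw_jar: Clear jar of screws with a green lid, 69 across, 84 high, loose, standing on the floor of the blue cupboard out of sight behind the shut door. Origin: centre of its underside.
- wax_tin: Round green tin with a pale lid, 78 across, 34 high, loose on the bench to the right. Origin: centre of its underside.
- tape_measure: Yellow and black tape measure, 43 x 82 x 68, loose on the bench to the left. Origin: centre of its underside.
- screw_box: Yellow and red cardboard box of screws, 55 x 80 x 39, loose on the bench in front to the right. Origin: centre of its underside.
- bench_lamp: Green desk lamp, fixed: an obstacle left of the work. Round foot, 150 mm nearer to the robot than the origin; from the foot an arm rises to an elbow 355 above the bench, and a second arm runs nearly level, about 370 up, away from the robot over the origin to the shade. A gripper that starts to the left of it gets past on the robot's side, within about 450 of the base.

How it is judged:
By the outcome, as a careful person would: the job done as asked, in the order asked, and still so for the second after the job is handed in, with the robot touching nothing.
It also fails if it takes over 51 s, if anything falls off the work surface, if the arm or the gripper's body presses on something with over 40 N, if the wrist force passes 120 N, or if a joint passes its speed limit or range.

### The arm

A 6-joint arm with a two-finger parallel gripper is mounted at the origin on a cart in front of the work surface, level with it; the furniture and walls round the work are solid. World frame = base frame: x ahead of the robot, y to its left, z up, the work surface at z = 0. Lengths are in m, angles in rad, forces in N, time in s.
With the tool pointing down it reaches from about 0.4 to 0.825 m from the base axis. Payload 7 kg.
Tool frame: the origin (TCP) lies at the very end of the fingers, on their centre line; the grasp point (between the pads) lies 19 mm behind it (manip.grip_point_offset is the distance from the TCP to the grasp point, in m); y points along the fingers, x is the direction in which the jaws open and shut, and the axes are right-handed (so a half turn about y gives the same grasp; the last joint's range is limited). The gripper opens to 88 mm and grips with 3 to 60 N. Pads are 19 mm wide; open, the fingers measure 130 mm over their backs; the gripper's body (78 mm by 193 mm) begins 47 mm behind the grasp point.
Start: joints at [1.399, 0.359, 0.012, 0, -1.224, -0.288], TCP at [0.3, 0.605, 0.227] pointing down, gripper open.
Joint ranges: [-3.07, 3.07], [-1.43, 2.12], [-1.02, 1.25], [-3.03, 1.67], [-3.05, -0], [-3.03, 3.03]. Speed limits (rad/s): [2.39, 2.39, 3.01, 3.14, 3.14, 3.14].

### API

Orientations are given as a unit quaternion [w, x, y, z].
In Python, from plant import manip gives the robot as it stands.
- The arm moves only by the tool servo_tool, never from a script. Its argument "motion" is a list of rows, each a list of 7 numbers: the gripper command: -1 is shut, 1 is fully open, values between are in proportion, then the shift along the tool's x, y, z in units of 40 mm (1.0 is 40 mm), then the turn, a rotation vector about the tool's x, y, z in units of 6 degrees (1.0 is 6 degrees). A call has 1 to 12 rows; each row shifts and turns the pose as measured when the row begins, along the tool's axes as they then stand; what a row does not reach is not made up. A row lasts 1/12 s, in which the tool goes at most 41.7 mm and 7.16 degrees, less where a joint would pass 70% of its speed; a pose out of reach is approached as far as the arm can. A call is refused whole if a number of a shift passes 1 or a number of a turn 1, either way. A call with a gripper value outside its range is refused whole. The fingers move at their own pace and stop on an object; "squeeze" is the grip in N (left out, the last holds). Time passes only in rows, so rows that do not move let the fingers close. It gives the time, the measured TCP pose, the force and the opening at its end, in the units of the state.
- manip.state(): the state, without advancing time (a new reading comes with each control period).
- manip.camera(name): name is "side" or "top"; returns the picture (420x560x3 uint8, red, green, blue); there is no depth.
- manip.get_calibration(name): a dict with "fx", "fy", "cx", "cy" (pixels), "camera_from_world" (4x4, takes a point from world to camera coordinates). Camera axes: x right, y down, z forward; pixel columns grow to the right and rows downward; lengths in m; the calibration is good to about 2 mm. A picture is of the moment at which its call begins. get_calibration takes no time and is no camera call.
- manip.job_done(): hands the job in, once; it reports no verdict.
The state is a dict: "clock": time; "qpos": joint angles; "qvel": joint speeds; "effort": joint torques, N m; "eef_pos": TCP position; "orientation": TCP orientation; "ft_force": force on the tool from outside, world axes, zero at the start; "wrist_torque": the same for the moment, N m; "opening": opening from 0.0 (shut) to 1.0 (fully open).
Only numpy, scipy, OpenCV 4.12 (cv2) and the standard library are available. Lean on these libraries where they do the work, as an engineer would, in place of code of your own. Each camera call takes 0.05 s, during which the arm holds its last target.

## Working session

There is one attempt and no reset: what is moved stays moved. The work goes in short steps, Python scripts to look and compute and a tool call to move; the robot and the scene stay as the last step left them, time stands still between calls to the robot, and variables do not carry over. Pictures are saved under pics/ and viewed, and the job is handed in when it is done.

Besides the shell and the picture viewer there is one more tool, called after ">>>" as name(argument=value, ...) on one line, values as JSON. servo_tool: Moves the arm, as the interface text tells. Its arguments: {"type":"object","properties":{"motion":{"type":"array","items":{"type":"array","items":{"type":"number"}}},"squeeze":{"type":"number"}},"required":["motion"]}

```bash
mkdir -p pics; ls
python3 - <<'E'
from plant import manip
import cv2
print(manip.state())
for n in("side","top"):
    cv2.imwrite(f"pics/{n}0.png",manip.camera(n)[:,:,::-1]); print(manip.get_calibration(n))
E
```

```text
pics
{'clock': 0.0, 'qpos': array([ 1.39909797e+00,  3.59373416e-01,  1.11028140e-02, -3.47024064e-04,
       -1.22408092e+00, -2.88093713e-01]), 'qvel': array([ 0.00174213,  0.00028686, -0.00052877,  0.00039011, -0.00115628,
       -0.00017508]), 'effort': array([-1.52482065e-03, -5.82712448e+01,  2.93063629e+01,  6.99763566e+00,
        6.81553240e-03, -1.59062547e-04]), 'eef_pos': array([0.29935626, 0.60447353, 0.22565108]), 'orientation': array([-0.37241958,  0.37332298, -0.60047097,  0.6011391 ]), 'ft_force': array([-0.09265305, -1.16730633,  0.40743579]), 'wrist_torque': array([-0.01360007,  0.0183762 ,  0.04443439]), 'opening': 0.9983066468176676}
{'fx': 389.6855250021502, 'fy': 389.6855250021502, 'cx': 274.1041577813596, 'cy': 208.6776226598131, 'camera_from_world': array([[-0.14213481,  0.98967166,  0.01864694,  0.05664269],
       [ 0.55811916,  0.09568571, -0.82422524, -0.20364426],
       [-0.8174966 , -0.10674388, -0.56595499,  1.7683155 ],
       [ 0.        ,  0.        ,  0.        ,  1.        ]])}
{'fx': 477.58582634879923, 'fy': 477.58582634879923, 'cx': 289.61298948764323, 'cy': 210.54361446576968, 'camera_from_world': array([[ 4.58365066e-01, -8.88763426e-01,  1.01936031e-03,
        -2.55465818e-01],
       [-7.10704981e-01, -3.67222572e-01, -6.00038342e-01,
         4.41132052e-01],
       [ 5.33666465e-01,  2.74312150e-01, -7.99970592e-01,
         1.05707467e+00],
       [ 0.00000000e+00,  0.00000000e+00,  0.00000000e+00,
         1.00000000e+00]])}
```

View pics/side0.png

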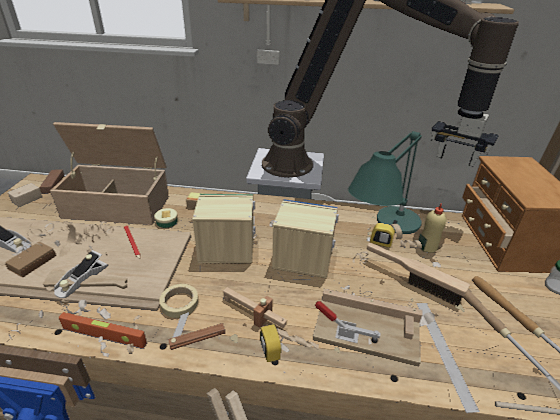

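View pics/top0.png

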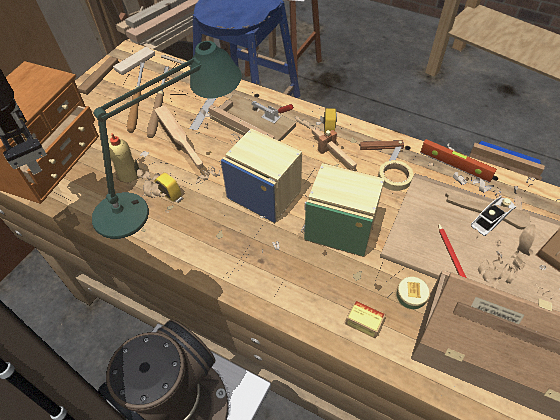

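The side view is from behind the cupboards: the two boxes sit at about (224,230) and (305,240), and the blue one is on the right of that view. In the top view the blue door is at (250,188) with its dot at about (263,187), green door at (335,225), lamp foot at (120,215), tape at (168,187).

Run:
```python
import cv2
t=cv2.imread("pics/top0.png");s=cv2.imread("pics/side0.png")
cv2.imwrite("pics/t0z.png",cv2.resize(t[120:260,140:400],None,fx=3,fy=3,interpolation=cv2.INTER_CUBIC))
cv2.imwrite("pics/s0z.png",cv2.resize(s[180:290,180:350],None,fx=4.5,fy=4.5,interpolation=cv2.INTER_CUBIC))
```

```text
(no output)
```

View pics/t0z.png

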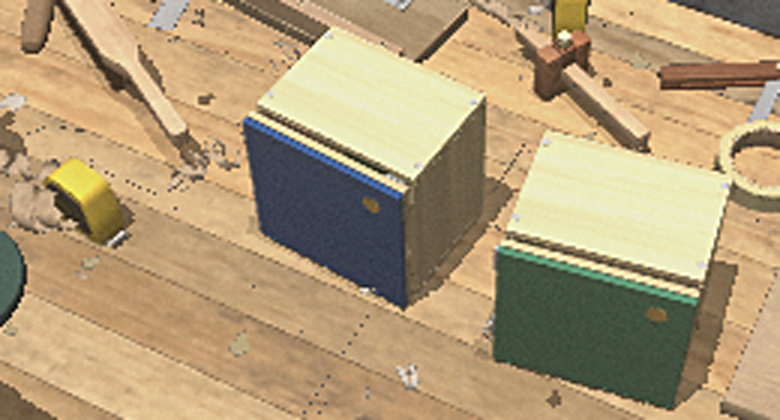

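View pics/s0z.png

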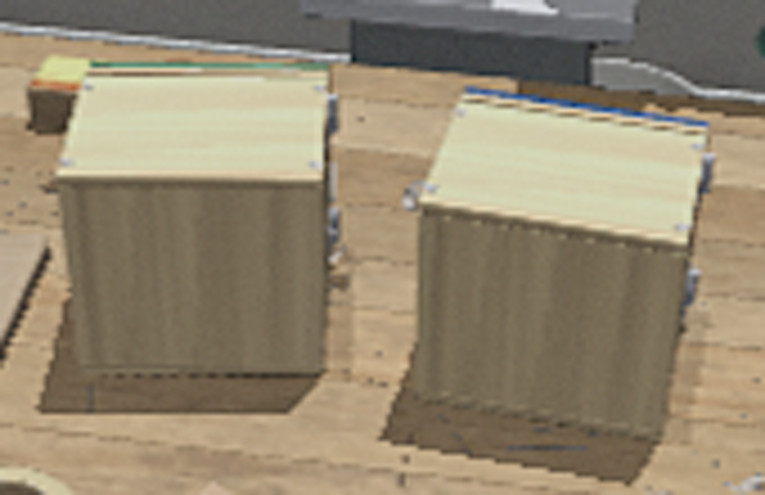

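```bash
cat > h.py <<'E'
import numpy as np
from plant import manip
from scipy.optimize import least_squares
C={n:manip.get_calibration(n) for n in("side","top")}
def proj(n,P):
    c=C[n];P=np.atleast_2d(P);q=P@c["camera_from_world"][:3,:3].T+c["camera_from_world"][:3,3]
    return np.c_[c["fx"]*q[:,0]/q[:,2]+c["cx"],c["fy"]*q[:,1]/q[:,2]+c["cy"]]
def ray(n,uv,z):
    c=C[n];M=c["camera_from_world"];R=M[:3,:3];o=-R.T@M[:3,3]
    d=R.T@np.array([(uv[0]-c["cx"])/c["fx"],(uv[1]-c["cy"])/c["fy"],1]);return o+d*(z-o[2])/d[2]
def W(p,L):
    L=np.atleast_2d(L);c,s=np.cos(p[2]),np.sin(p[2]);return np.c_[p[0]+c*L[:,0]-s*L[:,1],p[1]+s*L[:,0]+c*L[:,1],L[:,2]]
def door(p,th,d,off,z): # point at distance d from hinge, off outwards from back plane; angle th opening to -x
    # shut dir from hinge: (0,-1); open: (-sin,-cos); outward normal (-cos, sin)
    return W(p,[[-.067-d*np.sin(th)-off*np.cos(th),.085-d*np.cos(th)+off*np.sin(th),z]])[0]
E
python3 - <<'E'
from h import *
T=lambda u,v:((u+.5)/3-.5+140,(v+.5)/3-.5+120)
S=lambda u,v:((u+.5)/4.5-.5+180,(v+.5)/4.5-.5+180)
f,b=-.083,.06
blue=[("top",T(245,119),(f,.085,.167)),("top",T(407,193),(f,-.085,.167)),("top",T(405,307),(f,-.085,.005)),("top",T(262,232),(f,.085,.005)),("top",T(372,205),(f,-.055,.14)),
("top",T(335,28),(b,.085,.17)),("top",T(487,96),(b,-.085,.17)),("side",S(688,243),(b,.085,.17)),("side",S(420,205),(b,-.085,.17)),("side",S(660,437),(b,.085,0)),("side",S(418,398),(b,-.085,0)),("side",S(708,124),(f,.085,.167)),("side",S(468,88),(f,-.085,.167))]
green=[("top",T(497,249),(f,.085,.167)),("top",T(698,300),(f,-.085,.167)),("top",T(675,408),(f,-.085,.005)),("top",T(495,358),(f,.085,.005)),("top",T(657,314),(f,-.055,.14)),
("top",T(547,132),(b,.085,.17)),("top",T(731,176),(b,-.085,.17)),("side",S(322,180),(b,.085,.17)),("side",S(60,178),(b,-.085,.17)),("side",S(322,374),(b,.085,0)),("side",S(328,66),(f,.085,.167))]
for nm,d in(("blue",blue),("green",green)):
    def r(p):return np.array([proj(n,W(p,[l]))[0]-uv for n,uv,l in d]).ravel()
    s=least_squares(r,[.6,0,0],loss="soft_l1");print(nm,s.x,np.round(s.fun.reshape(-1,2),1).tolist())
    p=s.x
    print("dot",W(p,[[f,-.055,.14]]),"hinge",door(p,0,0,0,.167),"edge0",door(p,0,.17,0,.167),"edge.6",door(p,.6,.17,0,.167),"edge1.57",door(p,1.57,.17,0,.167))
for nm,uv,z in(("tape",(168,187),.04),("lampfoot",(120,213),.02),("elbow",(100,113),.355),("shade",(205,45),.37),("box",(365,318),.02),("wax",(413,291),.034)):print(nm,ray("top",uv,z))
E
```

```text
blue [ 0.63841688  0.12179962 -0.07873075] [[-1.3, 0.2], [-2.2, 1.2], [-0.0, -0.2], [-0.7, 0.1], [0.2, -0.9], [-1.1, -1.8], [-0.3, -1.5], [-0.6, 0.1], [-1.1, -0.5], [-0.2, 1.6], [-1.5, 0.9], [-0.5, -0.8], [-1.6, -0.3]]
dot [[0.55134827 0.07349789 0.14      ]] hinge [0.57830963 0.21180583 0.167     ] edge0 [0.56493922 0.04233243 0.167     ] edge.6 [0.47158268 0.07948289 0.167     ] edge1.57 [0.40882564 0.22504127 0.167     ]
green [ 0.62972506 -0.12626596  0.16282902] [[-0.1, 0.6], [-0.2, 0.7], [-0.8, -0.3], [-1.0, 0.1], [0.1, -0.7], [-1.2, -1.4], [0.5, -1.2], [-0.8, -0.6], [-1.9, -0.3], [0.1, 0.3], [-0.8, -0.8]]
dot [[ 0.55673901 -0.19399362  0.14      ]] hinge [ 0.54983191 -0.05325169  0.167     ] edge0 [ 0.57739069 -0.22100304  0.167     ] edge.6 [ 0.47785762 -0.20726371  0.167     ] edge1.57 [ 0.38210256 -0.08094404  0.167     ]
tape [0.49438063 0.36559631 0.04      ]
lampfoot [0.36496747 0.44323354 0.02      ]
elbow [0.42032771 0.42770928 0.355     ]
shade [0.74044656 0.34416438 0.37      ]
box [ 0.3869325  -0.29506349  0.02      ]
wax [ 0.50273659 -0.37554303  0.034     ]
```

```bash
cat >> h.py <<'E'
from scipy.spatial.transform import Rotation as Ro
def st():
    s=manip.state();R=Ro.from_quat(np.roll(s["orientation"],-1)).as_matrix()
    print("t",round(s["clock"],2),"pos",np.round(s["eef_pos"],4),"F",np.round(s["ft_force"],2),"op",round(s["opening"],2),"q",np.round(s["qpos"],2))
    print("tool axes (cols)\n",np.round(R,3));return s,R
def to(x,y,z):
    s,R=st();d=R.T@(np.array([x,y,z])-s["eef_pos"]);print("units",np.round(d/.04,2))
E
python3 -c "
from h import *
st();to(.2,.4,.25)"
```

```text
t 0.1 pos [0.2994 0.6045 0.2257] F [-0.46 -0.48  0.75] op 1.0 q [ 1.4   0.36  0.01 -0.   -1.22 -0.29]
tool axes (cols)
 [[-0.444 -0.001  0.896]
 [-0.896 -0.001 -0.444]
 [ 0.001 -1.     0.   ]]
t 0.1 pos [0.2994 0.6045 0.2257] F [-0.46 -0.48  0.75] op 1.0 q [ 1.4   0.36  0.01 -0.   -1.22 -0.29]
tool axes (cols)
 [[-0.444 -0.001  0.896]
 [-0.896 -0.001 -0.444]
 [ 0.001 -1.     0.   ]]
units [ 5.68 -0.6   0.04]
```

>>> servo_tool(motion=[[-1, 0.5, -0.1, 0, 0, 0, 0], [-1, 0.9, -0.1, 0, 0, 0, 0], [-1, 0.9, -0.1, 0, 0, 0, 0], [-1, 0.9, -0.1, 0, 0, 0, 0], [-1, 0.9, -0.1, 0, 0, 0, 0], [-1, 0.9, -0.1, 0, 0, 0, 0], [-1, 0.9, 0, 0, 0, 0, 0], [-1, 0.6, 0, 0, 0, 0, 0]], squeeze=20)

```text
clock: 0.77
eef_pos: [0.1813, 0.3627, 0.2431]
orientation: [-0.368, 0.375, -0.598, 0.605]
ft_force: [-0.4, -0.8, 0.6]
opening: 0.454
```

```bash
python3 -c "
from h import *
to(.3,.3,.25)"
```

```text
t 0.77 pos [0.1813 0.3627 0.2431] F [-0.41 -0.82  0.63] op 0.45 q [ 1.6  -0.11 -0.5  -0.   -1.2  -0.49]
tool axes (cols)
 [[-0.447 -0.003  0.895]
 [-0.895 -0.015 -0.447]
 [ 0.014 -1.     0.004]]
units [ 0.08 -0.16  3.35]
```

>>> servo_tool(motion=[[-1, 0, 0, 0.6, 0, 0, 0], [-1, 0, 0, 0.9, 0, 0, 0], [-1, 0, 0, 0.9, 0, 0, 0], [-1, 0, 0, 0.9, 0, 0, 0], [-1, 0.4, 0, 0.7, 0, 0, 0], [-1, 0.4, 0, 0.7, 0, 0, 0], [-1, 0.5, 0, 0.7, 0, 0, 0], [-1, 0.5, 0, 0.7, 0, 0, 0], [-1, 0.5, 0, 0.7, 0, 0, 0], [-1, 0.4, 0, 0.6, 0, 0, 0], [-1, 0, 0, 0, 0, 0, 0]])

```text
clock: 1.68
eef_pos: [0.4024, 0.1201, 0.2452]
orientation: [-0.373, 0.379, -0.597, 0.6]
ft_force: [-0.2, 0.5, 0.3]
opening: 0.009
```

```bash
python3 -c "
from h import *
to(.43,.075,.25)
import cv2
cv2.imwrite('pics/t1.png',manip.camera('top')[:,:,::-1])"
```

```text
t 1.68 pos [0.4024 0.1201 0.2452] F [-0.17  0.52  0.3 ] op 0.01 q [ 0.77 -0.09 -0.48  0.   -1.19  0.35]
tool axes (cols)
 [[-0.434 -0.004  0.901]
 [-0.901 -0.008 -0.434]
 [ 0.009 -1.    -0.   ]]
units [ 0.72 -0.11  1.11]
```

View pics/t1.png

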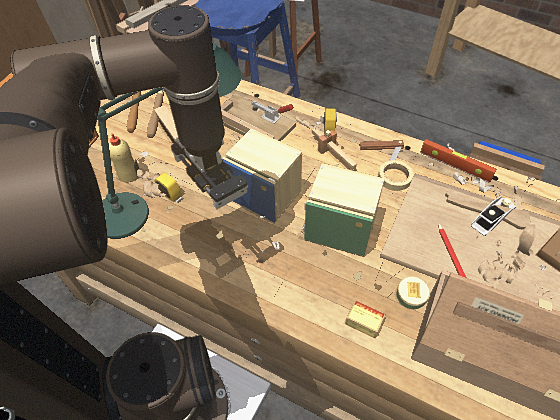

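>>> servo_tool(motion=[[-1, 0.2, 0, 0.2, 0, -0.9, 0], [-1, 0.2, 0, 0.3, 0, -0.9, 0], [-1, 0.2, 0, 0.3, 0, -0.9, 0], [-1, 0.2, 0, 0.3, 0, -0.9, 0], [-1, 0, 0, 0, 0, 0, 0]])

```text
clock: 2.15
eef_pos: [0.4336, 0.0782, 0.2447]
orientation: [-0.483, 0.489, -0.513, 0.514]
ft_force: [0.1, 0.3, 0.6]
opening: 0.005
```

```bash
python3 -c "
from h import *
to(.50,.0775,.128)"
```

```text
t 2.15 pos [0.4336 0.0782 0.2447] F [0.09 0.34 0.57] op 0.0 q [ 0.63 -0.05 -0.44  0.   -1.19  0.88]
tool axes (cols)
 [[-0.056 -0.006  0.998]
 [-0.998 -0.007 -0.056]
 [ 0.007 -1.    -0.005]]
units [-0.1   2.91  1.67]
```

>>> servo_tool(motion=[[-1, 0, 0.5, 0.3, 0, 0, 0], [-1, 0, 0.6, 0.4, 0, 0, 0], [-1, 0, 0.6, 0.4, 0, 0, 0], [-1, 0, 0.6, 0.4, 0, -0.2, 0], [-1, 0, 0.5, 0.2, 0, 0, 0], [-1, 0, 0, 0, 0, 0, 0], [-1, 0, 0, 0, 0, 0, 0]])

```text
clock: 2.73
eef_pos: [0.5022, 0.0805, 0.1295]
orientation: [-0.487, 0.49, -0.511, 0.511]
ft_force: [0.7, -1.0, 0.7]
opening: 0.007
```

```bash
python3 -c "
from h import *
to(.541,.0743,.128)
import cv2
t=manip.camera('top')[:,:,::-1]
cv2.imwrite('pics/t2.png',cv2.resize(t[100:260,140:400],None,fx=3,fy=3))"
```

```text
t 2.73 pos [0.5022 0.0805 0.1295] F [ 0.72 -1.04  0.71] op 0.01 q [ 0.55  0.18 -0.48  0.   -0.92  0.98]
tool axes (cols)
 [[-0.045 -0.002  0.999]
 [-0.999 -0.003 -0.045]
 [ 0.003 -1.    -0.002]]
units [0.11 0.04 0.98]
```

View pics/t2.png

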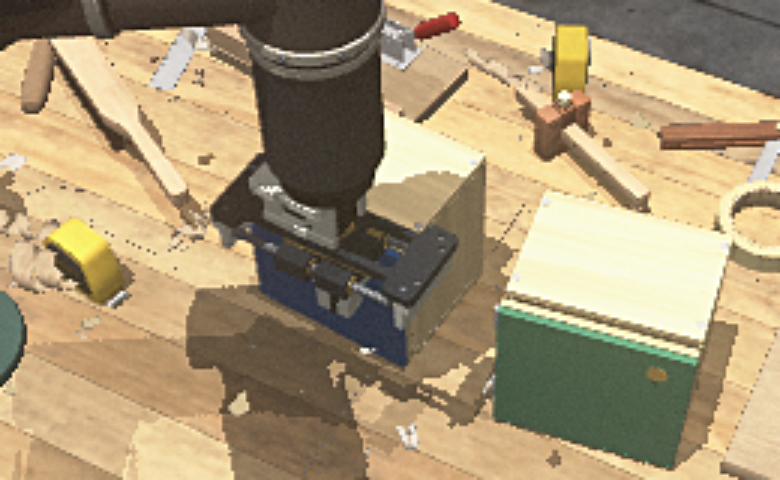

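The top view shows the closed fingers at about (335,290) in the crop, just in front of the blue door, with the gripper body above the cupboard. Next I advance gently.

>>> servo_tool(motion=[[-1, 0.05, 0, 0.3, 0, 0, 0], [-1, 0.05, 0, 0.3, 0, 0, 0], [-1, 0, 0, 0.2, 0, 0, 0], [-1, 0, 0, 0.05, 0, 0, 0], [-1, 0, 0, 0.05, 0, 0, 0]])

```text
clock: 3.2
eef_pos: [0.5394, 0.0767, 0.1342]
orientation: [-0.489, 0.489, -0.511, 0.511]
ft_force: [-3.3, 0.1, -2.1]
opening: 0.005
```

>>> servo_tool(motion=[[-1, 0, 0.05, 0.08, 0, 0, 0], [-1, 0, 0.05, 0.08, 0, 0, 0]])

```text
clock: 3.37
eef_pos: [0.5425, 0.0754, 0.1308]
orientation: [0.486, -0.49, 0.513, -0.51]
ft_force: [-28.2, 5.7, 22.3]
opening: 0.005
```

>>> servo_tool(motion=[[-1, 0, 0, 0.08, 0, 0, 0], [-1, 0, 0, 0.08, 0, 0, 0]])

```text
clock: 3.53
eef_pos: [0.5419, 0.0751, 0.1304]
orientation: [0.483, -0.493, 0.516, -0.508]
ft_force: [-19.2, 7.7, 14.5]
opening: 0.005
```

>>> servo_tool(motion=[[-1, 0, -0.05, -0.2, 0, 0, 0], [-1, 0, 0, -0.3, 0, 0, 0], [-1, 0, 0, -0.4, 0, 0, 0]])

```text
clock: 3.78
eef_pos: [0.5068, 0.0775, 0.1334]
orientation: [0.483, -0.492, 0.516, -0.508]
ft_force: [0.4, 0.1, 0.4]
opening: 0.007
```

```bash
python3 -c "
from h import *
st()
import cv2
t=manip.camera('top')[:,:,::-1]
cv2.imwrite('pics/t3.png',cv2.resize(t[100:260,140:400],None,fx=3,fy=3))"
```

```text
t 3.78 pos [0.5068 0.0775 0.1334] F [0.37 0.08 0.42] op 0.01 q [ 0.53  0.19 -0.45 -0.01 -0.94  1.  ]
tool axes (cols)
 [[-0.049 -0.016  0.999]
 [-0.999 -0.    -0.049]
 [ 0.001 -1.    -0.016]]
```

View pics/t3.png

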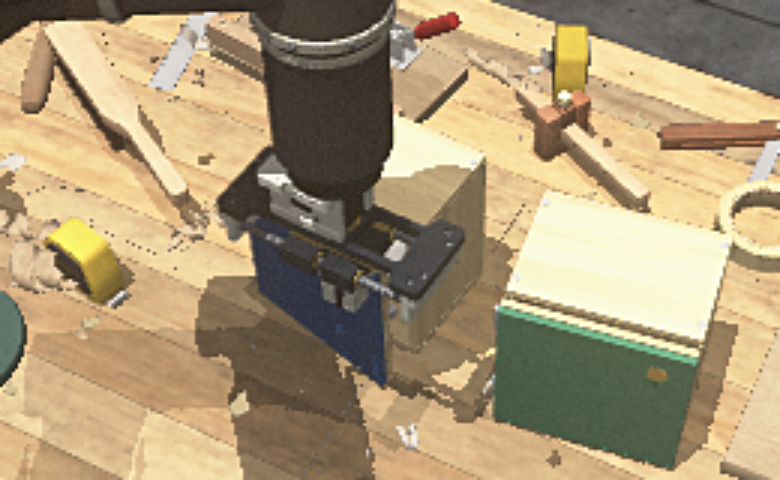

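The catch has let go: the door stands ajar, with its free edge at about (385,385) in the crop. I draw back, then lift.

>>> servo_tool(motion=[[-1, 0, 0, -0.4, 0, 0, 0], [-1, 0, 0, -0.5, 0, 0, 0], [-1, 0, 0, -0.6, 0, 0, 0], [-1, 0, 0, -0.6, 0, 0, 0], [-1, 0, -0.6, 0, 0, 0, 0], [-1, 0, -0.9, 0, 0, 0, 0], [-1, 0, -0.9, 0, 0, 0, 0], [-1, 0.6, -0.5, 0, 0, 0, 0], [-1, 0.9, 0, 0, 0, 0, 0], [-1, 0.9, 0, 0, 0, 0, 0], [-1, 0.9, 0, 0, 0, 0, 0], [-1, 0, 0, 0, 0, 0, 0]])

```text
clock: 4.83
eef_pos: [0.4088, -0.0568, 0.2599]
orientation: [-0.492, 0.487, -0.51, 0.511]
ft_force: [-0.2, 1.5, -1.0]
opening: 0.006
```

>>> servo_tool(motion=[[-1, 0, 0, 0, 0, 0, 0], [-1, 0, 0, 0, 0, 0, 0], [-1, 0, 0, 0, 0, 0, 0], [-1, 0, 0, 0, 0, 0, 0], [-1, 0, 0, 0, 0, 0, 0], [-1, 0, 0, 0, 0, 0, 0]])

```text
clock: 5.33
eef_pos: [0.4086, -0.0567, 0.2605]
orientation: [-0.493, 0.485, -0.509, 0.512]
ft_force: [-0.4, 0.3, -0.7]
opening: 0.002
```

```bash
python3 -c "
from h import *
st()
import cv2
t=manip.camera('top')[:,:,::-1]
cv2.imwrite('pics/t4.png',cv2.resize(t[100:260,140:400],None,fx=3,fy=3))
t=manip.camera('side')[:,:,::-1]
cv2.imwrite('pics/s4.png',cv2.resize(t[100:290,180:440],None,fx=3,fy=3))"
```

```text
t 5.33 pos [ 0.4086 -0.0567  0.2605] F [-0.35  0.26 -0.75] op 0.0 q [ 0.35 -0.13 -0.47  0.   -1.21  1.18]
tool axes (cols)
 [[-0.043  0.011  0.999]
 [-0.999  0.004 -0.043]
 [-0.004 -1.     0.011]]
```

View pics/t4.png

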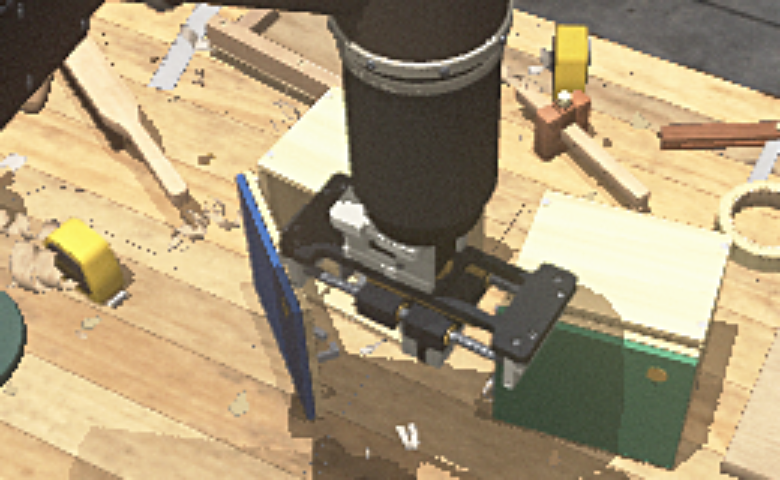

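View pics/s4.png

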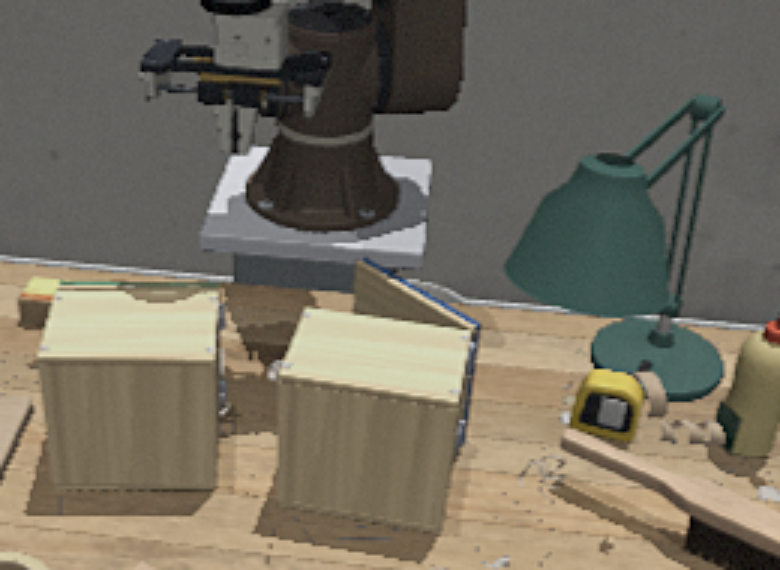

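Run:
```python
from h import *
p=[ 0.6384,0.1218,-0.0787]
S=lambda u,v:((u+.5)/3-.5+180,(v+.5)/3-.5+100)
T=lambda u,v:((u+.5)/3-.5+140,(v+.5)/3-.5+100)
print("edge back top, side",ray("side",S(360,264),.167),"bottom outer top-cam",ray("top",T(312,418),.005))
for th in(.6,.8,.9,1.,1.1):print(th,door(p,th,.17,0,.167),door(p,th,.17,.016,.005))
```

```text
edge back top, side [0.47224902 0.09214562 0.167     ] bottom outer top-cam [0.4580514  0.09198174 0.005     ]
0.6 [0.4715671  0.07947815 0.167     ] [0.45911287 0.08952266 0.005     ]
0.8 [0.44740529 0.10331843 0.167     ] [0.43719485 0.11563699 0.005     ]
0.9 [0.43722865 0.11692707 0.167     ] [0.42829902 0.13020343 0.005     ]
1.0 [0.42846144 0.1314837  0.167     ] [0.42090185 0.14558521 0.005     ]
1.1 [0.42119127 0.14684286 0.167     ] [0.41507725 0.16162862 0.005     ]
```

Run:
```python
from h import *
p=[ 0.6384,0.1218,-0.0787]
s,R=st()
w=[W(p,[[-.10,-.05,.26]])[0],W(p,[[-.10,-.05,.125]])[0]]
for th in(.62,.8,1,1.2,1.4,1.5,1.55):
    su=.0095*np.cos(th)+.021*np.sin(th)
    w.append(door(p,th,.13,-su,.125))
a=s["eef_pos"]
for b in w: print(np.round(b,3),np.round(R.T@(b-a)/.04,2));a=b
```

```text
t 5.43 pos [ 0.4086 -0.0568  0.2605] F [0.1  0.86 0.13] op 0.01 q [ 0.35 -0.13 -0.47  0.   -1.21  1.18]
tool axes (cols)
 [[-0.043  0.011  0.999]
 [-0.999  0.004 -0.043]
 [-0.004 -1.     0.011]]
[0.535 0.08  0.26 ] [-3.55  0.06  3.  ]
[0.535 0.08  0.125] [ 0.01  3.37 -0.04]
[0.51  0.099 0.125] [-0.46 -0.   -0.64]
[0.492 0.112 0.125] [-0.3  -0.   -0.46]
[0.474 0.13  0.125] [-0.43 -0.   -0.46]
[0.46  0.152 0.125] [-0.54 -0.   -0.38]
[0.451 0.178 0.125] [-0.62 -0.   -0.27]
[0.448 0.191 0.125] [-0.34  0.   -0.08]
[0.447 0.198 0.125] [-0.17  0.   -0.03]
```

>>> servo_tool(motion=[[-1, -0.4, 0, 0.4, 0, 0, 0], [-1, -0.7, 0, 0.6, 0, 0, 0], [-1, -0.7, 0, 0.6, 0, 0, 0], [-1, -0.7, 0, 0.6, 0, 0, 0], [-1, -0.7, 0, 0.6, 0, 0, 0], [-1, -0.3, 0, 0.2, 0, 0, 0], [-1, 0, 0, 0, 0, 0, 0], [-1, 0, 0, 0, 0, 0, 0]])

```text
clock: 6.1
eef_pos: [0.5391, 0.087, 0.261]
orientation: [-0.493, 0.487, -0.508, 0.512]
ft_force: [-0.1, -0.2, -0.5]
opening: 0.005
```

```bash
python3 -c "
from h import *
to(.535,.08,.125)"
```

```text
t 6.1 pos [0.5391 0.087  0.261 ] F [-0.08 -0.21 -0.45] op 0.0 q [ 0.52  0.12 -0.23  0.   -1.21  1.01]
tool axes (cols)
 [[-0.04   0.01   0.999]
 [-0.999  0.003 -0.04 ]
 [-0.003 -1.     0.01 ]]
units [ 0.19  3.4  -0.13]
```

>>> servo_tool(motion=[[-1, 0.2, 0, -0.1, 0, 0, 0], [-1, 0, 0.4, 0, 0, 0, 0], [-1, 0, 0.6, 0, 0, 0, 0], [-1, 0, 0.6, 0, 0, 0, 0], [-1, 0, 0.6, 0, 0, 0, 0], [-1, 0, 0.5, 0, 0, 0, 0], [-1, 0, 0.4, 0, 0, 0, 0], [-1, 0, 0.2, 0, 0, 0, 0], [-1, 0, 0, 0, 0, 0, 0]])

```text
clock: 6.85
eef_pos: [0.5286, 0.0694, 0.1282]
orientation: [-0.494, 0.484, -0.508, 0.513]
ft_force: [-1.3, 0.4, -0.1]
opening: 0.005
```

```bash
python3 -c "
from h import *
to(.51,.099,.125)
import cv2
t=manip.camera('top')[:,:,::-1]
cv2.imwrite('pics/t5.png',cv2.resize(t[100:260,140:400],None,fx=3,fy=3))"
```

```text
t 6.85 pos [0.5286 0.0694 0.1282] F [-1.25  0.44 -0.06] op 0.0 q [ 0.5   0.21 -0.45  0.   -0.9   1.02]
tool axes (cols)
 [[-0.044  0.015  0.999]
 [-0.999  0.005 -0.044]
 [-0.006 -1.     0.015]]
units [-0.72  0.08 -0.5 ]
```

View pics/t5.png

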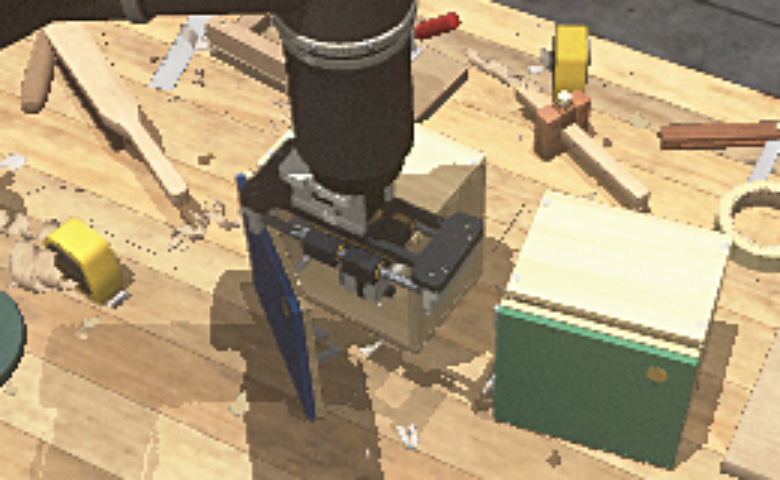

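The fingers are behind the door (crop ~(365,285)), and the door edge has not moved from (312,415). Next I push along the arc.

>>> servo_tool(motion=[[-1, -0.2, 0, -0.15, 0, 0, 0], [-1, -0.25, 0, -0.2, 0, 0, 0], [-1, -0.25, 0, -0.2, 0, 0, 0], [-1, -0.15, 0, -0.2, 0, 0, 0], [-1, -0.2, 0, -0.25, 0, 0, 0], [-1, -0.2, 0, -0.25, 0, 0, 0], [-1, -0.25, 0, -0.25, 0, 0, 0], [-1, -0.25, 0, -0.2, 0, 0, 0]])

```text
clock: 7.57
eef_pos: [0.4649, 0.1459, 0.1381]
orientation: [-0.499, 0.477, -0.507, 0.516]
ft_force: [1.0, -1.6, -1.0]
opening: 0.004
```

```bash
python3 -c "
from h import *
to(.451,.178,.128)
import cv2
t=manip.camera('top')[:,:,::-1]
cv2.imwrite('pics/t6.png',cv2.resize(t[100:260,140:400],None,fx=3,fy=3))"
```

```text
t 7.57 pos [0.4649 0.1459 0.1381] F [ 1.02 -1.64 -0.99] op 0.0 q [ 0.72  0.11 -0.55  0.01 -0.88  0.8 ]
tool axes (cols)
 [[-0.046  0.031  0.998]
 [-0.999  0.012 -0.047]
 [-0.014 -0.999  0.03 ]]
units [-0.78  0.25 -0.39]
```

View pics/t6.png

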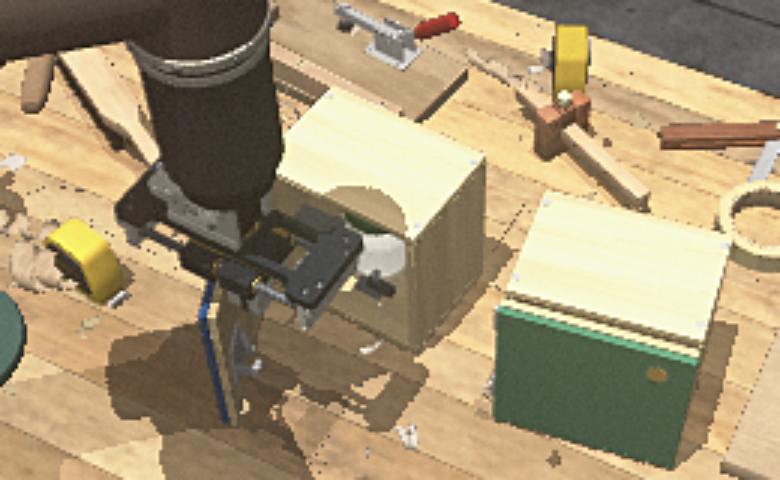

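The door is following, now at about 1.2 rad (bottom edge at (230,420)).

>>> servo_tool(motion=[[-1, -0.2, 0.08, -0.1, 0, 0, 0], [-1, -0.2, 0.08, -0.1, 0, 0, 0], [-1, -0.2, 0.08, -0.1, 0, 0, 0], [-1, -0.2, 0, -0.08, 0, 0, 0], [-1, -0.12, 0, -0.03, 0, 0, 0], [-1, -0.1, 0, -0.02, 0, 0, 0], [-1, -0.05, 0, 0, 0, 0, 0]])

```text
clock: 8.2
eef_pos: [0.4481, 0.1959, 0.1309]
orientation: [-0.502, 0.476, -0.506, 0.515]
ft_force: [0.9, -1.2, 0.9]
opening: 0.01
```

```bash
python3 -c "
from h import *
to(.447,.199,.128)
import cv2
t=manip.camera('top')[:,:,::-1]
cv2.imwrite('pics/t7.png',cv2.resize(t[100:260,140:400],None,fx=3,fy=3))
t=manip.camera('side')[:,:,::-1]
cv2.imwrite('pics/s7.png',cv2.resize(t[100:290,180:440],None,fx=3,fy=3))"
```

```text
t 8.2 pos [0.4481 0.1959 0.1309] F [ 0.86 -1.22  0.86] op 0.01 q [ 0.83  0.12 -0.56  0.02 -0.86  0.69]
tool axes (cols)
 [[-0.044  0.035  0.998]
 [-0.999  0.016 -0.044]
 [-0.017 -0.999  0.034]]
units [-0.07  0.07 -0.03]
```

View pics/t7.png

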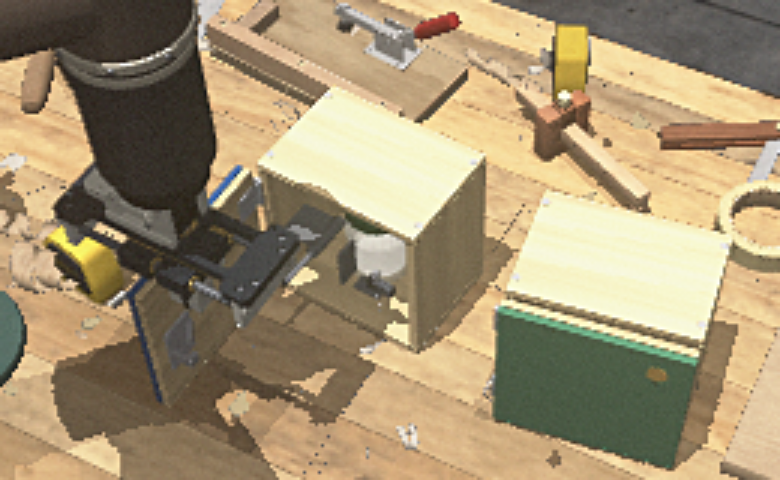

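View pics/s7.png

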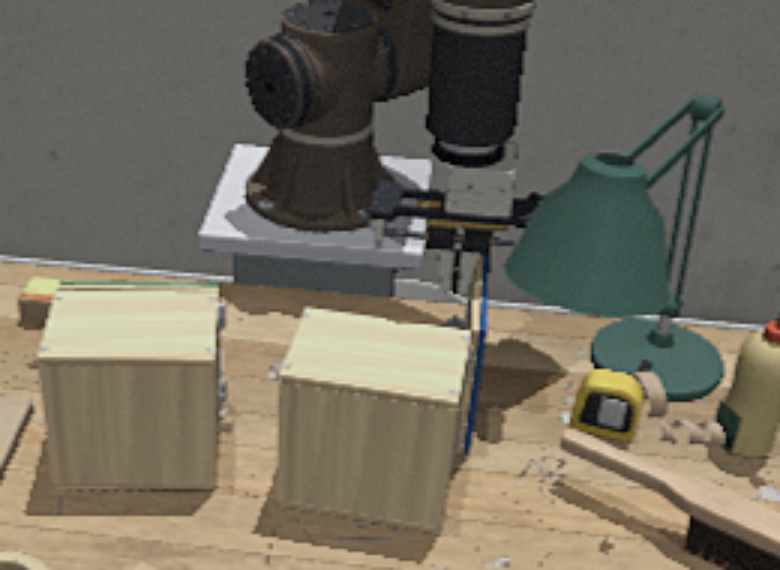

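Run:
```python
from h import *
p=[ 0.6384,0.1218,-0.0787]
T=lambda u,v:((u+.5)/3-.5+140,(v+.5)/3-.5+100)
print(ray("top",T(163,403),.005),ray("top",T(131,288),.167))
for th in(1.4,1.5,1.55,1.6):print(th,door(p,th,.17,.016,.005))
```

```text
[0.40884832 0.22360105 0.005     ] [0.41440452 0.22879034 0.167     ]
1.4 [0.40753896 0.2121023  0.005     ]
1.5 [0.40842175 0.22914747 0.005     ]
1.55 [0.40950083 0.23761567 0.005     ]
1.6 [0.4110018  0.24601936 0.005     ]
```

Angle is about 1.48 rad. One small nudge, then I back off and lift.

>>> servo_tool(motion=[[-1, -0.1, 0, 0, 0, 0, 0], [-1, -0.1, 0, 0, 0, 0, 0], [-1, -0.04, 0, 0, 0, 0, 0], [-1, 0, 0, 0, 0, 0, 0], [-1, 0.2, 0, 0, 0, 0, 0], [-1, 0.5, 0, 0, 0, 0, 0], [-1, 0.6, 0, 0, 0, 0, 0], [-1, 0.3, -0.4, 0, 0, 0, 0], [-1, 0, -0.8, 0, 0, 0, 0], [-1, 0, -0.9, 0, 0, 0, 0], [-1, 0, -0.9, 0, 0, 0, 0], [-1, 0.5, -0.5, 0, 0, 0, 0]])

```text
clock: 9.3
eef_pos: [0.4363, 0.1117, 0.2685]
orientation: [-0.496, 0.481, -0.507, 0.515]
ft_force: [1.0, 0.3, 1.0]
opening: 0.004
```

>>> servo_tool(motion=[[-1, 0.8, 0, 0, 0, 0, 0], [-1, 0.9, 0, 0, 0, 0, 0], [-1, 0.9, 0, 0, 0, 0, 0], [-1, 0.9, 0, 0, 0, 0, 0], [-1, 0.5, 0, 0, 0, 0, 0], [-1, 0, 0, 0, 0, 0, 0], [-1, 0, 0, 0, 0, 0, 0], [-1, 0, 0, 0, 0, 0, 0]])

```text
clock: 9.97
eef_pos: [0.4278, -0.0589, 0.2747]
orientation: [-0.501, 0.475, -0.506, 0.517]
ft_force: [0.1, 0.6, -0.2]
opening: 0.01
```

```bash
python3 -c "
from h import *
st()
import cv2
t=manip.camera('top')[:,:,::-1]
cv2.imwrite('pics/t8f.png',t)
cv2.imwrite('pics/t8.png',cv2.resize(t[100:260,140:400],None,fx=3,fy=3))"
```

```text
t 9.97 pos [ 0.4278 -0.0589  0.2747] F [ 0.13  0.58 -0.23] op 0.01 q [ 0.32 -0.11 -0.43 -0.   -1.21  1.2 ]
tool axes (cols)
 [[-0.046  0.038  0.998]
 [-0.999  0.014 -0.046]
 [-0.016 -0.999  0.037]]
```

View pics/t8.png

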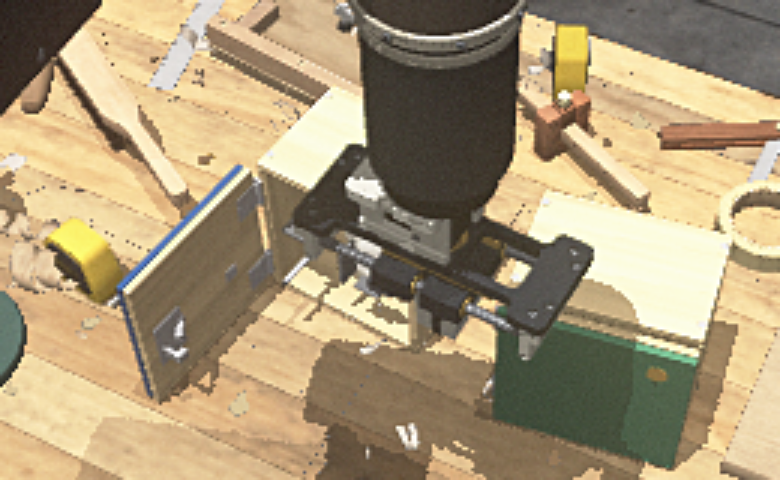

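View pics/t8f.png

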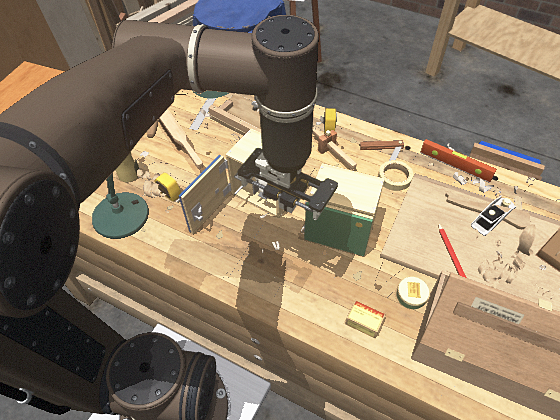

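Run:
```python
from h import *
p=[ 0.6384,0.1218,-0.0787]
T=lambda u,v:((u+.5)/3-.5+140,(v+.5)/3-.5+100)
E=[(T(152,399),(.17,.016,.005)),(T(119,290),(.17,.016,.167)),(T(160,403),(.17,0,.005)),(T(240,166),(0,.016,.167)),(T(130,293),(.17,0,.167))]
r=lambda t:np.array([proj("top",door(p,t[0],*l))[0]-uv for uv,l in E]).ravel()
s=least_squares(r,[1.5]);print(s.x,np.round(s.fun,1))
```

```text
[1.55943051] [-0.8 -1.  -0.5 -0.9  1.1  0.1 -0.9 -1.4  0.8  0.7]
```

The door is at about 1.56 rad (89°), free of the gripper. The green door, tape, wax tin and box are unmoved.

```bash
python3 -c "
from plant import manip
print(manip.job_done())"
```

```text
the job is handed in; nothing more can be done
None
```

I pressed the blue door in at its brass dot with the fingers shut. The catch let go and the door sprang ajar to about 0.62 rad. I then reached behind it from above and pushed it round to square. I backed off, lifted clear and handed the job in at about 10 s.

**Door angle:** the last top picture, fitted to the door's corners, gives 1.56 rad (about 89°), with residuals of about 1 pixel. The robot was touching nothing.

**Other things:** the green door is shut, and the tape measure, wax tin and screw box look unmoved in the pictures. I saw the jar standing in the blue cupboard during the opening. In the last picture the gripper hid most of it, so I did not check its position to the millimetre.

**Press force:** the press read about 28 N along x and 22 N upwards at the wrist for a moment. That is well above the 2 to 5 N the catch needs. I think the door met its inner stop with some finger friction, but I did not confirm that the gripper body touched nothing. A body touch would break the rules only above 40 N. The highest reading combined to about 36 N, taken only at the ends of calls, so a brief higher peak can't be ruled out.

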